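Put the mixed-up condiment caddy and sink tidy right

ROBOT

A 6-joint arm with a two-finger parallel gripper is mounted at the origin on a cart in front of the work surface, level with it; the furniture and walls round the work are solid. World frame = base frame: x ahead of the robot, y to its left, z up, the work surface at z = 0. Lengths are in m, angles in rad, forces in N, time in s.
With the tool pointing down it reaches from about 0.3 to 0.875 m from the base axis. Payload 4.2 kg.
Tool frame: the origin (TCP) lies between the finger pads; the fingertips stand 19 mm ahead of it and the grasp point (between the pads) is the TCP; z points along the fingers, y is the line along which they close (so a half turn about z gives the same grasp; the last joint's range is limited). The gripper opens to 85 mm and grips with 20 to 120 N. Pads are 22 mm wide; open, the fingers measure 114 mm over their backs; the gripper's body (76 mm by 85 mm) begins 54 mm behind the grasp point. The pads swing forward as they close: fully open they stand 13 mm farther back than shut.
Start: joints at [1.219, 0.32, 1.565, -0, 1.257, -0.02], TCP at [0.187, 0.544, 0.25] pointing down, gripper open.
Joint ranges: [-3.11, 3.11], [-0.84, 2.01], [0.21, 2.61], [-1.34, 4.49], [0.05, 2.63], [-2.56, 2.56]. Speed limits (rad/s): [2.57, 2.57, 3.14, 3.14, 3.14, 3.14].

INTERFACE

Orientations are given as a rotation vector (axis times angle).
In Python, from plant import bot, camera, camera_params, nets gives the robot as it stands.
- The arm moves only by the tool play_rows, never from a script. Its argument "rows" is a list that holds one entry, the list of rows, each a list of 7 numbers: the shift along the tool's x, y, z as a fraction of full scale, then the turn, a rotation vector about the tool's x, y, z as a fraction of full scale, then the closure, from -1 (fully open) to 1 (shut). In form: [[[tx, ty, tz, wx, wy, wz, jaw], ...]]. A call has 1 to 20 rows; each row shifts and turns the commanded pose from where the row before left it, along the tool's axes as they then stand; what a row does not reach is not made up. Full scale, the value 1, is 0.2 m for a shift and 360 degrees for a turn. A row lasts 1/12 s, in which the tool goes at most 41.7 mm and 7.16 degrees, less where a joint would pass 70% of its speed; a pose out of reach is approached as far as the arm can. A call with a number of a shift or a turn outside -1 to 1 is refused whole. A call with a gripper value outside its range is refused whole. The fingers move at their own pace and stop on an object; the grip force is fixed at half the most. Time passes only in rows, so rows that do not move let the fingers close. It gives the time, the measured TCP pose, the force, the opening and the grip force at its end, in the units of the state.
- bot.get_obs(): the state, without advancing time (a new reading comes with each control period).
- camera(name): name is "scene" or "top"; returns the picture (384x512x3 uint8, red, green, blue); there is no depth.
- camera_params(name): a dict with "fx", "fy", "cx", "cy" (pixels), "dist" ([k1, k2, p1, p2, k3] as OpenCV has them; the pictures are not rectified), "origin" and "rotation" of the camera in the world. Camera axes: x right, y down, z forward; pixel columns grow to the right and rows downward; lengths in m; the calibration is good to about 2 mm. A picture is of the moment at which its call begins. camera_params takes no time and is no camera call.
- bot.hand_in(): hands the job in; it is judged then, once.
Trained networks look in the newest picture that a camera, given by its name, has taken for a name from the list of things; names that differ only in an ending like _2 or _b are one class to them, and where a whole thing is asked for, a point or a joint stands for the part that bears it (a point fixed in the world has none). Each returns a list of dicts, best first, with "p" (0 to 1); they miss things now and then, are a little off and sometimes report something else, mostly with a low value. They report only what shows in the picture. A call takes as long as a camera call. They do not tell look-alikes from the thing itself.
- nets.trace(camera, name): "mask" (384x512 bool, what is visible of it) and "extent" ([centre column, centre row, width, height] in pixels, round what is visible of it).
The state is a dict: "clock": time; "joint_positions": joint angles; "qd": joint speeds; "tau": joint torques, N m; "tcp_pos": TCP position; "tcp_rot": TCP orientation; "force": force on the tool from outside, world axes, zero at the start; "ft_torque": the same for the moment, N m; "grip_width": opening from 0.0 (shut) to 1.0 (fully open); "grip_force": force on a finger pad.
Only numpy, scipy, OpenCV 4.12 (cv2) and the standard library are available. Lean on these libraries where they do the work, as an engineer would, in place of code of your own. Each camera call takes 0.05 s, during which the arm holds its last target. There are 200 camera calls.

TASK

The wooden condiment caddy and the steel sink tidy have been mixed up: the dish soap is standing in the caddy's bottle slot, the ketchup in the tidy's bottle sleeve, and one of the two shakers in the tidy's round brush cup. Swap the bottles over, setting one down on a clear patch of worktop meanwhile, and put the shaker back in the caddy's empty round well and the palm brush, bristles down, in its cup. Keep the bottles upright all the time; at the end everything stands upright, fully down in its place.

Things in the scene. Friction and masses are not known exactly. Their poses are not given: they have to be found in the camera images.
- dish_soap: Tall clear-green oval bottle with a narrow nozzle: 51 mm (own x) by 79 (own y), 237 tall, 0.16 to 0.32 kg. Origin: centre of the underside, z up. Grip from above by its round cap on the axis, 34 mm across, 206 to 221 mm above the underside (above it a 19 mm nozzle). Starts in the condiment caddy's bottle slot.
- ketchup: Green oval squeeze bottle with a yellow cap: 51 mm (own x) by 79 (own y), 192 tall, 0.13 to 0.27 kg. Origin: centre of the underside, z up. Grip from above by its round cap on the axis, 44 mm across, 166 to 192 mm above the underside. Starts in the sink tidy's bottle sleeve. (Wall cabinets hang above the back of the worktop, beyond about x 0.57 m, from 0.43 m up.)
- shaker_a: One of two like glass shakers with a domed grey cap (contents pale or dark: no matter): 44 mm across, 90 tall, straight body up to 66 mm, cap 34 mm across; 0.1 kg. Origin: centre of the underside, z up. At the start one shaker, either of them, stands in one of the caddy's two round wells, the other wrongly in the sink tidy's round brush cup.
- shaker_b: One of two like glass shakers with a domed grey cap (contents pale or dark: no matter): 44 mm across, 90 tall, straight body up to 66 mm, cap 34 mm across; 0.1 kg. Origin: centre of the underside, z up. At the start one shaker, either of them, stands in one of the caddy's two round wells, the other wrongly in the sink tidy's round brush cup.
- palm_brush: Round wooden palm brush standing on its bristles on the worktop, far left or far right beyond the two holders: 56 mm across, 76 tall, 0.09 kg; grip its knob, 34 mm across, 55 to 68 mm above the bristle ends. Origin: centre of the bristle ends, z up. The worktop between the two holders, x 0.38 to 0.53 m, y -0.08 to 0.08 m, is clear; in front of it lies only a spoon.
- condiment_caddy: Fixed two-deck wooden stand, 146 (own x) by 160 mm; left or right of the robot's midline, the tidy on the other side. Origin: centre of footprint on the worktop, z up. Things stand on the lower deck, 14 mm up, through cut-outs in the upper (top 47 mm up): bottle slot at own (0, -39) mm, 95 along x by 66, a bottle's own y goes along caddy x; round wells at (36, 43) and (-36, 43), 58 wide.
- sink_tidy: Fixed steel drip tray, 117 (own x) by 177 mm. Origin: centre of footprint on the worktop, z up. Things stand in it 14 mm above the worktop: bottle sleeve at own (0, -44.5) mm, inside 95 along x by 66, rim 56 mm above the worktop, a bottle's own y goes along the tidy's x; round brush cup at (0, 41.5), 71 mm wide inside, rim 48 mm above the worktop.
Things that resemble listed ones, but are neither listed nor needed, are in the scene too. Leave any turquoise look-alike of the palm_brush alone.

How it is judged:
By the outcome, as a careful person would: the job done as asked, in the order asked, and still so for the second after the job is handed in, with the robot touching nothing.
It also fails if it takes over 125 s, if anything falls off the work surface, if the arm or the gripper's body presses on something with over 40 N, if the wrist force passes 120 N, or if a joint passes its speed limit or range.

## Working session

There is one attempt and no reset: what is moved stays moved. The work goes in short steps, Python scripts to look and compute and a tool call to move; the robot and the scene stay as the last step left them, time stands still between calls to the robot, and variables do not carry over. Pictures are saved under pics/ and viewed, at most 14 in all, crops included, and the job is handed in when it is done.

Besides the shell and the picture viewer there is one more tool, called after ">>>" as name([rows], argument=value, ...), one row to a line, values as JSON. play_rows: Moves the arm, as the interface text tells. Shift numbers are shares of 0.2 m and turn numbers shares of 360 degrees, none past 1 either way. Its arguments: {"type":"object","properties":{"rows":{"type":"array","items":{"type":"array","items":{"type":"array","items":{"type":"number"}}}}},"required":["rows"]}

```bash
mkdir -p pics; ls
python3 - <<'E'
from plant import bot,camera,camera_params,nets
import cv2,numpy as np
for n in("scene","top"):
    im=camera(n); cv2.imwrite(f"pics/{n}0.png",cv2.resize(im[...,::-1],(800,600),interpolation=cv2.INTER_CUBIC))
    p=camera_params(n); print(n,{k:np.round(v,4).tolist() for k,v in p.items()})
    for o in("dish_soap","ketchup","shaker_a","palm_brush","condiment_caddy","sink_tidy"):
        print(o,[(round(d["p"],2),np.round(d["extent"],0).tolist()) for d in nets.trace(n,o)][:4])
o=bot.get_obs();print(o)
E
```

```text
pics
scene {'fx': 490.4837, 'fy': 490.4837, 'cx': 250.1292, 'cy': 189.7444, 'dist': [-0.1577, 0.0, 0.0, 0.0, 0.0], 'origin': [-0.3384, -1.0085, 0.7968], 'rotation': [-2.0104, 0.7295, -0.4136]}
dish_soap [(0.65, [202.0, 143.0, 18.0, 68.0])]
ketchup [(0.58, [291.0, 197.0, 23.0, 63.0])]
shaker_a [(0.62, [272.0, 201.0, 15.0, 26.0])]
palm_brush [(0.95, [333.0, 259.0, 24.0, 30.0]), (0.59, [373.0, 256.0, 19.0, 32.0])]
condiment_caddy [(0.65, [195.0, 174.0, 68.0, 38.0])]
sink_tidy [(0.6, [281.0, 221.0, 71.0, 45.0])]
top {'fx': 374.4396, 'fy': 374.4396, 'cx': 252.9675, 'cy': 193.565, 'dist': [0.032, 0.0, 0.0, 0.0, 0.0], 'origin': [0.3619, -0.022, 1.2192], 'rotation': [-2.1535, 2.2084, -0.066]}
dish_soap [(0.7, [196.0, 197.0, 27.0, 29.0])]
ketchup [(0.75, [332.0, 191.0, 28.0, 24.0])]
shaker_a [(0.75, [300.0, 187.0, 13.0, 12.0]), (0.61, [382.0, 199.0, 16.0, 15.0]), (0.56, [174.0, 191.0, 17.0, 14.0])]
palm_brush [(0.5, [382.0, 198.0, 16.0, 17.0]), (0.5, [396.0, 166.0, 18.0, 14.0])]
condiment_caddy [(0.55, [188.0, 201.0, 57.0, 57.0])]
sink_tidy [(0.64, [312.0, 189.0, 54.0, 36.0]), (0.42, [299.0, 189.0, 15.0, 12.0])]
{'clock': 0.7, 'joint_positions': array([ 1.21898927e+00,  3.19555630e-01,  1.56446741e+00, -2.82301525e-05,
        1.25737445e+00, -2.00021923e-02]), 'qd': array([ 7.44558774e-04, -1.09386220e-03,  1.22754729e-03,  7.18472282e-05,
        1.67955061e-03, -1.57521735e-03]), 'tau': array([ 1.05729556e-03, -4.15286601e+01, -2.34380168e+01,  9.02673401e-05,
        1.21978301e-04,  2.23152931e-06]), 'tcp_pos': array([0.18732457, 0.54366236, 0.25037613]), 'tcp_rot': array([5.18786479e-01, 3.09839836e+00, 2.93483945e-04]), 'force': array([ 0.0830489 , -1.09035686, -0.74324278]), 'ft_torque': array([ 0.00536651, -0.06578212,  0.00974861]), 'grip_force': 0.0, 'grip_width': 1.0013086538423688}
```

View pics/scene0.png

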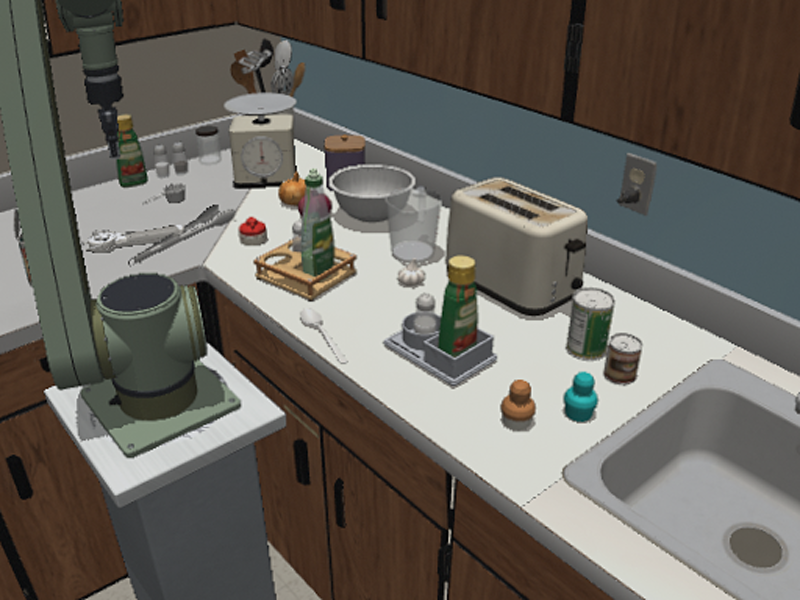

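View pics/top0.png

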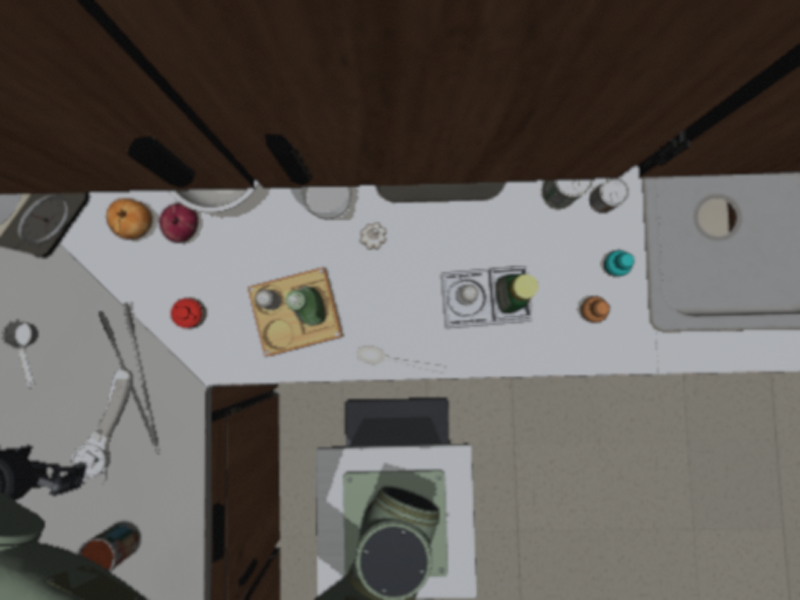

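The top view shows the caddy at about (296,312), with soap at (296,300), an occupied well at (266,298) and an empty well at (278,333). The tidy is at (487,296), with a shaker in its cup (467,294) and the ketchup cap at (525,287).

Things that could be mistaken for the targets:
- **Brush:** brown at top (595,309), turquoise decoy at (619,263). I choose the brown one.
- **Ketchup:** a second one at scene (127,150), which I leave alone.
- **Shakers:** spares at scene (160–180,155), also left alone.

Next I'll take close crops.

```bash
cat > h.py <<'E'
import numpy as np,cv2
from scipy.spatial.transform import Rotation as R
from plant import bot,camera,camera_params,nets
def cam(n):
    p=camera_params(n);K=np.array([[p['fx'],0,p['cx']],[0,p['fy'],p['cy']],[0,0,1]])
    r=np.array(p['rotation']);M=r if r.shape==(3,3) else R.from_rotvec(r).as_matrix()
    return K,np.array(p['dist'],float),np.array(p['origin']),M
def ray(n,uv):
    K,d,o,M=cam(n);q=cv2.undistortPoints(np.array(uv,float).reshape(-1,1,2),K,d).reshape(-1,2)
    return o,np.c_[q,np.ones(len(q))]@M.T
def at_z(n,uv,z):
    o,v=ray(n,uv);return o+v*((z-o[2])/v[:,2])[:,None]
def proj(n,P):
    K,d,o,M=cam(n);return cv2.projectPoints(((np.array(P,float).reshape(-1,3)-o)@M),np.zeros(3),np.zeros(3),K,d)[0].reshape(-1,2)
E
python3 - <<'E'
from h import *
im=camera("top")
a=im[165:235,150:230];b=im[165:235,275:355]
f=lambda x:cv2.resize(x[...,::-1],(640,560),interpolation=cv2.INTER_CUBIC)
cv2.imwrite("pics/a.png",f(a));cv2.imwrite("pics/b.png",f(b))
s=camera("scene");cv2.imwrite("pics/c.png",cv2.resize(s[100:280,150:400][...,::-1],(800,576),interpolation=cv2.INTER_CUBIC))
print(cam("top")[3].round(3))
for n,uv,z in [("soap cap",(296/1.5625,300/1.5625),.25),("ketch",(525/1.5625,287/1.5625),.206),("brush",(595/1.5625,309/1.5625),.07)]: print(n,at_z("top",uv,z).round(3))
E
```

```text
[[-0.025 -0.997  0.07 ]
 [-1.     0.025  0.009]
 [-0.01  -0.07  -0.997]]
soap cap [[0.438 0.151 0.25 ]]
ketch [[ 0.454 -0.238  0.206]]
brush [[ 0.42  -0.402  0.07 ]]
```

View pics/a.png

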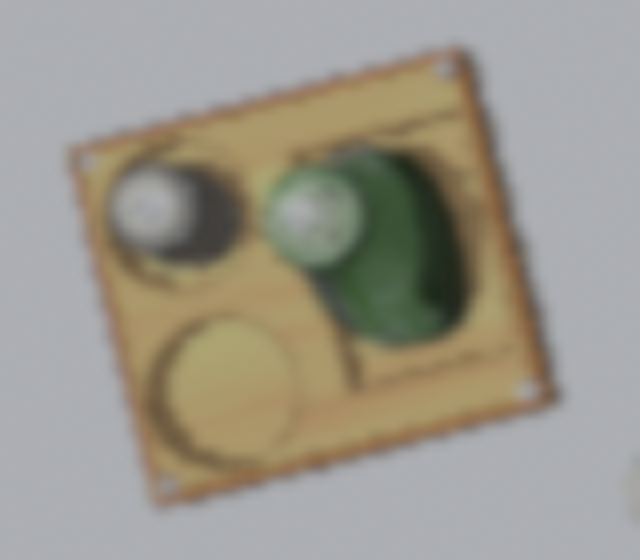

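View pics/b.png

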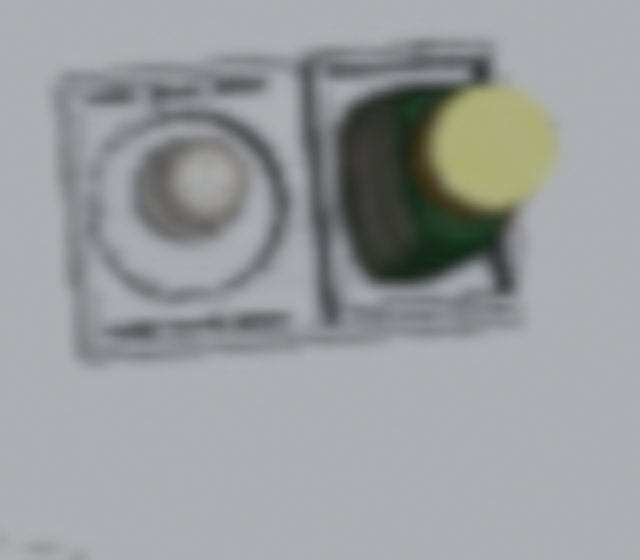

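View pics/c.png

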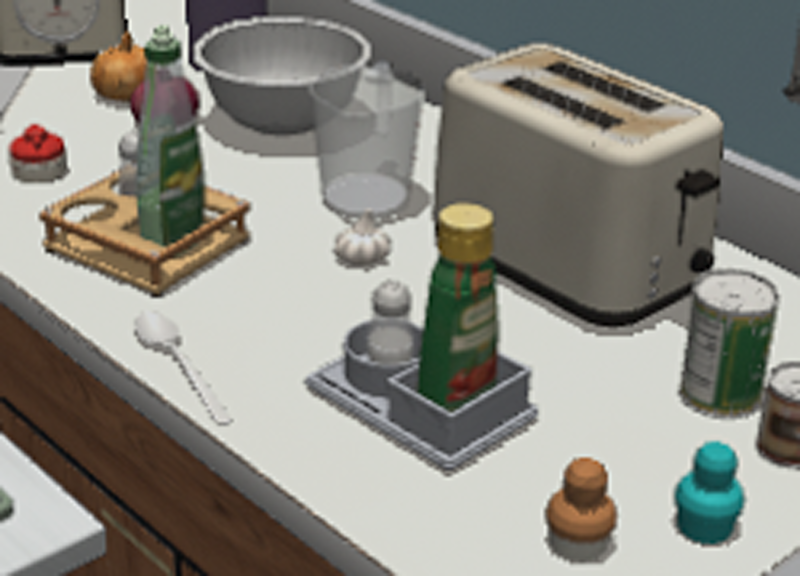

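```bash
cat > m.py <<'E'
from h import *
px=lambda c,off:(np.array(c,float)+.5)/8-.5+np.array(off)
A=(150,165);B=(275,165)
from scipy.optimize import least_squares
def fit(own,uv,z):
    W=at_z("top",uv,z)[:,:2]; own=np.array(own)
    f=lambda p:((own@np.array([[np.cos(p[2]),np.sin(p[2])],[-np.sin(p[2]),np.cos(p[2])]])+p[:2])-W).ravel()
    s=least_squares(f,[*W.mean(0),0]);return s.x,s.fun.reshape(-1,2)
c,r=fit([(.073,.08),(.073,-.08),(-.073,-.08),(-.073,.08)],px([(72,148),(465,45),(552,405),(155,505)],A),.047)
print("caddy",c.round(4),np.degrees(c[2]).round(1),(r*1e3).round(1).tolist())
Cc=at_z("top",px([(190,204)],B),.048)[0];Sl=at_z("top",px([(411,187)],B),.056)[0];d=Cc-Sl
print("cup",Cc.round(4),"sleeve",Sl.round(4),np.linalg.norm(d),np.degrees(np.arctan2(-d[0],d[1])))
print("tray TL,BL",at_z("top",px([(60,75),(85,360)],B),.008).round(4).tolist())
print("ketch cap",at_z("top",px([(492,147)],B),.206).round(4),"soap cap",at_z("top",px([(316,217)],A),.235).round(4),"nozzle",at_z("top",px([(303,208)],A),.251).round(4))
print("sh cap",at_z("top",px([(205,180)],B),.098).round(4))
w=lambda p,o:(np.array([[np.cos(p[2]),-np.sin(p[2])],[np.sin(p[2]),np.cos(p[2])]])@np.array(o)+p[:2]).round(4)
if __name__=="__main__":
    print("slot",w(c,(0,-.039)),"wells",w(c,(.036,.043)),w(c,(-.036,.043)))
    s=camera("scene")
    for n,P in [("caddy",[(*w(c,q),.047) for q in[(.073,.08),(.073,-.08),(-.073,-.08),(-.073,.08)]])]: print(n,((proj("scene",P)-[150,100])*3.2).round(0).tolist())
    # brush both cameras
    for n in("top","scene"):
        im=camera(n);h=cv2.cvtColor(im,cv2.COLOR_RGB2HSV)
        for t in nets.trace(n,"palm_brush"):
            mk=t["mask"];print(n,t["p"],np.round(t["extent"],1),np.median(h[mk],0))
E
python3 m.py
python3 - <<'E'
from h import *
im=camera("top")[180:215,365:405];cv2.imwrite("pics/d.png",cv2.resize(im[...,::-1],None,fx=12,fy=12,interpolation=cv2.INTER_CUBIC))
E
```

```text
caddy [0.4326 0.1911 0.2235] 12.8 [[1.1, 0.8], [-0.3, -0.0], [-0.1, -0.7], [-0.6, -0.1]]
cup [ 0.4516 -0.154   0.048 ] sleeve [ 0.4554 -0.2389  0.056 ] 0.08538431677505 2.5652989341979975
tray TL,BL [[0.5086, -0.1075, 0.008], [0.3927, -0.1141, 0.008]]
ketch cap [[ 0.4563 -0.2387  0.206 ]] soap cap [[0.4404 0.1551 0.235 ]] nozzle [[0.4422 0.1564 0.251 ]]
sh cap [[ 0.4567 -0.1543  0.098 ]]
slot [0.4413 0.153 ] wells [0.4582 0.241 ] [0.388 0.225]
caddy [[138.0, 158.0], [252.0, 200.0], [155.0, 256.0], [40.0, 209.0]]
top 0.8 [395.6 168.2  16.7  18.6] [ 90. 178. 119.]
top 0.51 [383.  197.9  16.2  13.3] [ 13.  139.  118.5]
scene 0.84 [373.2 256.7  18.6  31. ] [ 90. 184. 115.]
scene 0.71 [331.2 261.8  18.8  29.3] [ 13.  141.  110.5]
```

View pics/d.png

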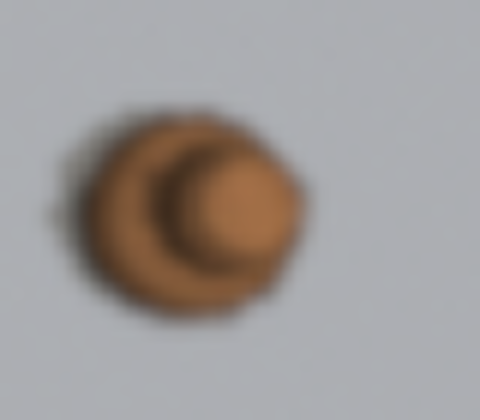

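The crop confirms the brown wooden brush, with its knob at crop (245,210), or top (385.0,197.1). Caddy residuals are about 1 mm and the tidy's cup-to-sleeve distance comes out at 85 mm against the given 86 mm, so I'll move.

First call: turn the tool so its y lies along world x (and its x along world y), rise, and head for the soap.

>>> play_rows([
  [[0, 0, -0.04, 0, 0, 0.01972, -1], [0, 0, -0.04, 0, 0, 0.01972, -1], [0, 0, -0.04, 0, 0, 0.01972, -1], [0, 0, -0.04, 0, 0, 0.01972, -1], [0, 0, -0.04, 0, 0, 0.01972, -1], [0, 0, -0.04, 0, 0, 0.01972, -1], [0, 0, -0.04, 0, 0, 0.01972, -1], [0, 0, -0.04, 0, 0, 0.01972, -1], [0, 0, -0.04, 0, 0, 0.01972, -1], [0, 0, -0.04, 0, 0, 0.01972, -1], [-0.16, 0.1, 0, 0, 0, 0, -1], [-0.16, 0.1, 0, 0, 0, 0, -1], [-0.16, 0.1, 0, 0, 0, 0, -1], [-0.16, 0.1, 0, 0, 0, 0, -1], [-0.16, 0.1, 0, 0, 0, 0, -1], [-0.16, 0.1, 0, 0, 0, 0, -1], [-0.16, 0.1, 0, 0, 0, 0, -1], [-0.16, 0.1, 0, 0, 0, 0, -1], [0, 0, 0, 0, 0, 0, -1], [0, 0, 0, 0, 0, 0, -1]],
])

```text
clock: 2.77
tcp_pos: [0.3481, 0.2863, 0.3306]
tcp_rot: [-2.226, -2.217, -0.001]
force: [-0.7, 0.5, -0.5]
grip_width: 0.998
grip_force: 0.0
```

>>> play_rows([
  [[-0.164, 0.116, 0, 0, 0, 0, -1], [-0.164, 0.116, 0, 0, 0, 0, -1], [-0.164, 0.116, 0, 0, 0, 0, -1], [-0.164, 0.116, 0, 0, 0, 0, -1], [0, 0, 0, 0, 0, 0, -1], [0, 0, 0.085, 0, 0, 0, -1], [0, 0, 0.085, 0, 0, 0, -1], [0, 0, 0.085, 0, 0, 0, -1], [0, 0, 0.085, 0, 0, 0, -1], [0, 0, 0.085, 0, 0, 0, -1], [0, 0, 0.085, 0, 0, 0, -1], [0, 0, 0, 0, 0, 0, -1], [0, 0, 0, 0, 0, 0, -1]],
])

```text
clock: 3.85
tcp_pos: [0.4395, 0.1576, 0.228]
tcp_rot: [-2.219, -2.222, 0.002]
force: [0.3, -0.2, 0.7]
grip_width: 1.003
grip_force: 0.0
```

Run:
```python
from h import *
s=camera("scene");x=cv2.resize(s[60:220,140:300][...,::-1],(600,600),interpolation=cv2.INTER_CUBIC)
cv2.imwrite("pics/e.png",x);print(bot.get_obs()["tcp_pos"])
```

```text
[0.44016721 0.15761016 0.22885938]
```

View pics/e.png

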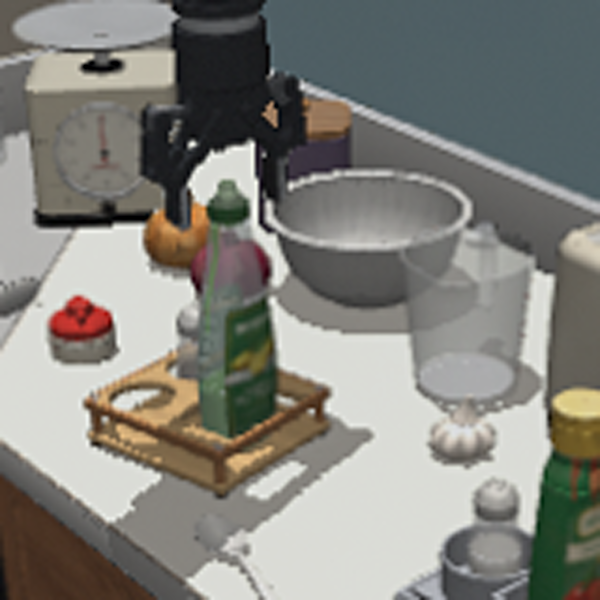

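Scene shows the open fingers at crop (180,190) and (270,190), straddling the soap cap at (230,205). Closing.

>>> play_rows([
  [[-0.012, 0.003, 0.006, 0, 0, 0, -1], [0, 0, 0, 0, 0, 0, 1], [0, 0, 0, 0, 0, 0, 1], [0, 0, 0, 0, 0, 0, 1], [0, 0, 0, 0, 0, 0, 1], [0, 0, 0, 0, 0, 0, 1], [0, 0, 0, 0, 0, 0, 1], [0, 0, 0, 0, 0, 0, 1], [0, 0, 0, 0, 0, 0, 1], [0, 0, 0, 0, 0, 0, 1], [0, 0, 0, 0, 0, 0, 1]],
])

```text
clock: 4.82
tcp_pos: [0.4407, 0.1541, 0.2277]
tcp_rot: [2.222, 2.221, 0.001]
force: [-1.9, -0.9, 4.9]
grip_width: 0.376
grip_force: 60.2
```

>>> play_rows([
  [[0, 0, -0.03, 0, 0, 0, 1], [0, 0, -0.06, 0, 0, 0, 1], [0, 0, -0.08, 0, 0, 0, 1], [0, 0, -0.08, 0, 0, 0, 1], [0, 0, -0.08, 0, 0, 0, 1], [0, 0, -0.08, 0, 0, 0, 1], [0, 0, -0.04, 0, 0, 0, 1], [0, 0, 0, 0, 0, 0, 1], [-0.06, 0.015, 0, 0, 0, 0, 1], [-0.12, 0.03, 0, 0, 0, 0, 1], [-0.13, 0.035, 0, 0, 0, 0, 1], [-0.13, 0.035, 0, 0, 0, 0, 1], [-0.13, 0.035, 0, 0, 0, 0, 1], [-0.12, 0.03, 0, 0, 0, 0, 1], [-0.08, 0.015, 0, 0, 0, 0, 1], [0, 0, 0, 0, 0, 0.0091, 1], [0, 0, 0, 0, 0, 0.0091, 1], [0, 0, 0, 0, 0, 0.0091, 1], [0, 0, 0, 0, 0, 0, 1], [0, 0, 0, 0, 0, 0, 1]],
])

```text
clock: 6.48
tcp_pos: [0.4793, -0.0, 0.316]
tcp_rot: [-2.401, -2.024, 0.002]
force: [0.5, 0.4, -2.0]
grip_width: 0.374
grip_force: 59.9
```

Run:
```python
from h import *
s=camera("scene");x=cv2.resize(s[60:260,160:360][...,::-1],(600,600),interpolation=cv2.INTER_CUBIC)
cv2.imwrite("pics/f.png",x);print(bot.get_obs()["tcp_pos"])
```

```text
[4.79367844e-01 4.18167157e-05 3.16249971e-01]
```

View pics/f.png

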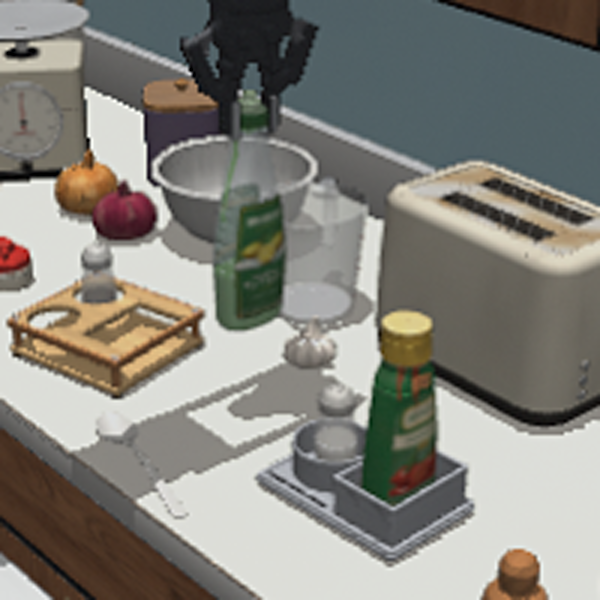

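The soap hangs upright at crop (250,250), and the worktop below it is clear. Lowering.

>>> play_rows([
  [[0, 0, 0.04, 0, 0, 0, 1], [0, 0, 0.08, 0, 0, 0, 1], [0, 0, 0.08, 0, 0, 0, 1], [0, 0, 0.08, 0, 0, 0, 1], [0, 0, 0.08, 0, 0, 0, 1], [0, 0, 0.06, 0, 0, 0, 1], [0, 0, 0.04, 0, 0, 0, 1], [0, 0, 0.02, 0, 0, 0, 1], [0, 0, 0.015, 0, 0, 0, 1], [0, 0, 0.01, 0, 0, 0, 1], [0, 0, 0, 0, 0, 0, 1]],
])

```text
clock: 7.45
tcp_pos: [0.4798, 0.0001, 0.2162]
tcp_rot: [2.403, 2.023, 0.001]
force: [-0.4, -0.0, -2.4]
grip_width: 0.375
grip_force: 59.9
```

>>> play_rows([
  [[0, 0, 0.006, 0, 0, 0, 1], [0, 0, 0, 0, 0, 0, 1], [0, 0, 0, 0, 0, 0, 1]],
])

```text
clock: 7.7
tcp_pos: [0.4799, 0.0, 0.2152]
tcp_rot: [2.403, 2.023, 0.001]
force: [0.6, 0.4, -1.7]
grip_width: 0.377
grip_force: 59.9
```

>>> play_rows([
  [[0, 0, 0.006, 0, 0, 0, 1], [0, 0, 0, 0, 0, 0, 1], [0, 0, 0, 0, 0, 0, 1]],
])

```text
clock: 7.95
tcp_pos: [0.4798, 0.0, 0.2138]
tcp_rot: [2.403, 2.023, 0.0]
force: [-0.3, -0.3, -2.6]
grip_width: 0.378
grip_force: 59.9
```

>>> play_rows([
  [[0, 0, 0.004, 0, 0, 0, 1], [0, 0, 0.004, 0, 0, 0, 1], [0, 0, 0, 0, 0, 0, 1]],
])

```text
clock: 8.2
tcp_pos: [0.48, 0.0001, 0.2137]
tcp_rot: [2.403, 2.022, 0.002]
force: [-2.3, 0.1, 8.7]
grip_width: 0.381
grip_force: 61.3
```

>>> play_rows([
  [[0, 0, 0, 0, 0, 0, 0.2], [0, 0, 0, 0, 0, 0, -0.2], [0, 0, 0, 0, 0, 0, -1], [0, 0, 0, 0, 0, 0, -1], [0, 0, 0, 0, 0, 0, -1], [0, 0, 0, 0, 0, 0, -1], [0, 0, -0.05, 0, 0, 0, -1], [0, 0, -0.1, 0, 0, 0, -1], [0, 0, -0.15, 0, 0, 0, -1], [0, 0, -0.15, 0, 0, 0, -1], [0, 0, -0.1, 0, 0, -0.0091, -1], [0, 0, 0, 0, 0, -0.0091, -1], [0, 0, 0, 0, 0, -0.0091, -1], [-0.1, 0, 0, 0, 0, 0, -1], [-0.2, -0.02, 0, 0, 0, 0, -1], [-0.2, -0.02, 0, 0, 0, 0, -1], [-0.2, -0.02, 0, 0, 0, 0, -1], [-0.2, -0.02, 0, 0, 0, 0, -1], [-0.2, -0.02, 0, 0, 0, 0, -1], [0, 0, 0, 0, 0, 0, -1]],
])

```text
clock: 9.87
tcp_pos: [0.4589, -0.2261, 0.3224]
tcp_rot: [2.227, 2.212, -0.004]
force: [0.5, 0.5, -0.3]
grip_width: 1.003
grip_force: 0.0
```

Run:
```python
from h import *
t=camera("top");s=camera("scene")
a=cv2.resize(t[140:240,150:350][...,::-1],(800,400),interpolation=cv2.INTER_CUBIC)
b=cv2.resize(s[110:210,150:350][...,::-1],(400,200),interpolation=cv2.INTER_CUBIC)
x=np.zeros((600,800,3),np.uint8);x[:400]=a;x[400:,:400]=b
cv2.imwrite("pics/g.png",x);print(bot.get_obs()["tcp_pos"])
```

```text
[ 0.45937812 -0.22115738  0.32239428]
```

View pics/g.png

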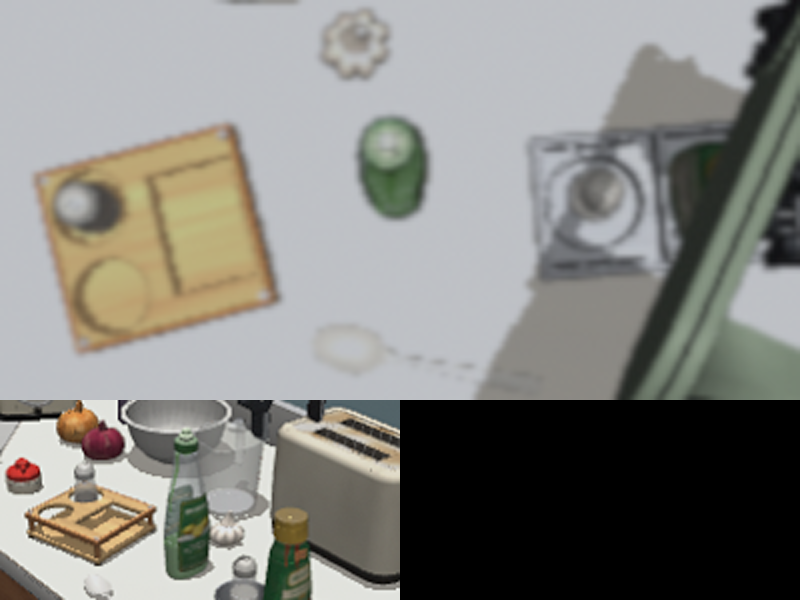

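The soap stands upright on the clear patch, at crop (390,165). Going to the ketchup.

>>> play_rows([
  [[-0.08, -0.015, 0, 0, 0, 0, -1], [0, 0, 0, 0, 0, 0, -1], [0, 0, 0.05, 0, 0, 0, -1], [0, 0, 0.1, 0, 0, 0, -1], [0, 0, 0.1, 0, 0, 0, -1], [0, 0, 0, 0, 0, 0, -1], [0, 0, 0, 0, 0, 0, -1], [0, 0, 0, 0, 0, 0, -1]],
])

```text
clock: 10.63
tcp_pos: [0.4573, -0.2353, 0.2729]
tcp_rot: [2.219, 2.222, 0.001]
force: [0.5, -0.5, 0.2]
grip_width: 0.996
grip_force: 0.0
```

>>> play_rows([
  [[-0.017, -0.005, 0.05, 0, 0, 0, -1], [0, 0, 0.1, 0, 0, 0, -1], [0, 0, 0.1, 0, 0, 0, -1], [0, 0, 0.1, 0, 0, 0, -1], [0, 0, 0.04, 0, 0, 0, -1], [0, 0, 0, 0, 0, 0, -1], [0, 0, 0, 0, 0, 0, 1], [0, 0, 0, 0, 0, 0, 1], [0, 0, 0, 0, 0, 0, 1], [0, 0, 0, 0, 0, 0, 1], [0, 0, 0, 0, 0, 0, 1], [0, 0, 0, 0, 0, 0, 1], [0, 0, 0, 0, 0, 0, 1], [0, 0, 0, 0, 0, 0, 1], [0, 0, 0, 0, 0, 0, 1], [0, 0, 0, 0, 0, 0, 1]],
])

```text
clock: 11.97
tcp_pos: [0.4561, -0.2398, 0.1956]
tcp_rot: [2.22, 2.22, 0.001]
force: [-2.0, -0.4, 5.5]
grip_width: 0.502
grip_force: 60.5
```

>>> play_rows([
  [[0, 0, -0.03, 0, 0, 0, 1], [0, 0, -0.07, 0, 0, 0, 1], [0, 0, -0.1, 0, 0, 0, 1], [0, 0, -0.1, 0, 0, 0, 1], [0, 0, -0.1, 0, 0, 0, 1], [0, 0, -0.1, 0, 0, 0, 1], [0, 0, -0.07, 0, 0, 0, 1], [0, 0, -0.03, 0, 0, 0, 1], [0, 0, 0, 0, 0, 0, 1], [0.05, -0.05, 0, 0, 0, 0, 1], [0.1, -0.1, 0, 0, 0, 0, 1], [0.1, -0.1, 0, 0, 0, 0, 1], [0.1, -0.1, 0, 0, 0, 0, 1], [0.1, -0.1, 0, 0, 0, 0, 1], [0, 0, 0, 0, 0, 0, 1], [0, 0, 0, 0, 0, 0, 1]],
])

```text
clock: 13.3
tcp_pos: [0.3646, -0.1486, 0.3134]
tcp_rot: [-2.22, -2.222, 0.0]
force: [0.8, -0.3, -1.4]
grip_width: 0.503
grip_force: 61.3
```

>>> play_rows([
  [[0.06, 0, 0, 0, 0, 0, 1], [0.12, 0, 0, 0, 0, 0, 1], [0.17, 0, 0, 0, 0, 0, 1], [0.17, 0, 0, 0, 0, 0, 1], [0.17, 0, 0, 0, 0, 0, 1], [0.17, 0, 0, 0, 0, 0, 1], [0.17, 0, 0, 0, 0, 0, 1], [0.12, 0, 0, 0, 0, 0, 1], [0.06, 0, 0, 0, 0, 0, 1], [0.06, 0.08, 0, 0, 0, 0, 1], [0.08, 0.1, 0, 0, 0, 0, 1], [0.08, 0.1, 0, 0, 0, 0, 1], [0.06, 0.08, 0, 0, 0, 0, 1], [0, 0, 0, 0, 0, 0, 1], [0, 0, 0, 0, 0, -0.0091, 1], [0, 0, 0, 0, 0, -0.0091, 1], [0, 0, 0, 0, 0, -0.0091, 1], [0, 0, 0, 0, 0, 0, 1], [0, 0, 0, 0, 0, 0, 1]],
])

```text
clock: 14.88
tcp_pos: [0.438, 0.1483, 0.3135]
tcp_rot: [-2.025, -2.401, 0.001]
force: [-0.5, 0.3, -1.3]
grip_width: 0.498
grip_force: 61.5
```

>>> play_rows([
  [[0.02, 0.02, 0.03, 0, 0, 0, 1], [0, 0, 0.08, 0, 0, 0, 1], [0, 0, 0.1, 0, 0, 0, 1], [0, 0, 0.1, 0, 0, 0, 1], [0, 0, 0.06, 0, 0, 0, 1], [0, 0, 0.02, 0, 0, 0, 1], [0, 0, 0, 0, 0, 0, 1], [0, 0, 0, 0, 0, 0, 1]],
])

```text
clock: 15.55
tcp_pos: [0.4414, 0.1535, 0.2364]
tcp_rot: [2.023, 2.403, 0.001]
force: [-0.3, 0.1, -0.9]
grip_width: 0.498
grip_force: 61.5
```

Run:
```python
from h import *
t=camera("top");s=camera("scene")
x=np.zeros((480,800,3),np.uint8)
x[:400,:400]=cv2.resize(t[165:235,150:220][...,::-1],(400,400),interpolation=cv2.INTER_CUBIC)
x[:,400:]=cv2.resize(s[100:220,150:250][...,::-1],(400,480),interpolation=cv2.INTER_CUBIC)
cv2.imwrite("pics/i.png",x);print(bot.get_obs()["tcp_pos"])
```

```text
[0.44167269 0.15350459 0.23705255]
```

View pics/i.png

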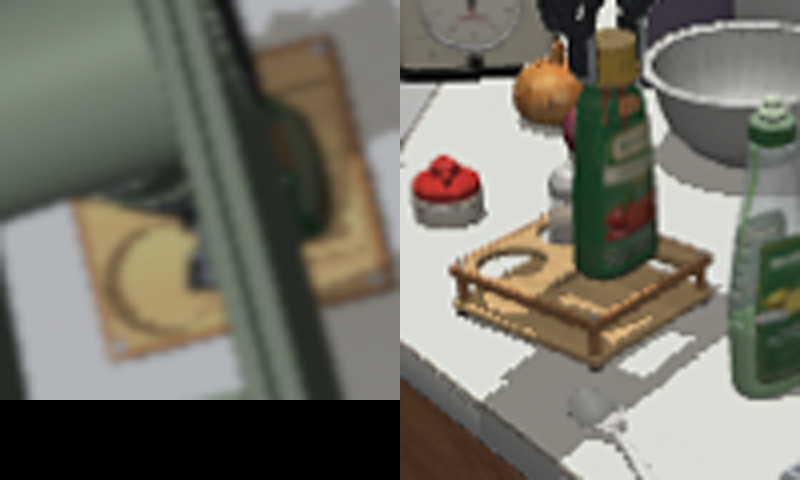

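The ketchup hangs upright over the slot, with its base at crop (615,270). Lowering gently.

>>> play_rows([
  [[0, 0, 0.04, 0, 0, 0, 1], [0, 0, 0.04, 0, 0, 0, 1], [0, 0, 0.02, 0, 0, 0, 1], [0, 0, 0.02, 0, 0, 0, 1], [0, 0, 0, 0, 0, 0, 1]],
])

```text
clock: 16.07
tcp_pos: [0.4403, 0.1531, 0.211]
tcp_rot: [-2.022, -2.403, 0.003]
force: [-0.1, 0.5, -1.3]
grip_width: 0.503
grip_force: 61.5
```

>>> play_rows([
  [[0, 0, 0.03, 0, 0, 0, 1], [0, 0, 0.02, 0, 0, 0, 1], [0, 0, 0.015, 0, 0, 0, 1], [0, 0, 0.005, 0, 0, 0, 1], [0, 0, 0, 0, 0, 0, 1], [0, 0, 0, 0, 0, 0, 1]],
])

```text
clock: 16.57
tcp_pos: [0.441, 0.1533, 0.1982]
tcp_rot: [2.023, 2.403, 0.0]
force: [0.2, 0.4, -1.1]
grip_width: 0.497
grip_force: 61.5
```

>>> play_rows([
  [[0, 0, 0.006, 0, 0, 0, 1], [0, 0, 0.006, 0, 0, 0, 1], [0, 0, 0, 0, 0, 0, 1], [0, 0, 0.004, 0, 0, 0, 1], [0, 0, 0, 0, 0, 0, 1]],
])

```text
clock: 16.98
tcp_pos: [0.4411, 0.1534, 0.1956]
tcp_rot: [2.023, 2.403, 0.001]
force: [-1.2, -0.4, 3.7]
grip_width: 0.502
grip_force: 62.1
```

>>> play_rows([
  [[0, 0, 0, 0, 0, 0, 0.2], [0, 0, 0, 0, 0, 0, -0.2], [0, 0, 0, 0, 0, 0, -1], [0, 0, 0, 0, 0, 0, -1], [0, 0, 0, 0, 0, 0, -1], [0, 0, 0, 0, 0, 0, -1], [0, 0, -0.05, 0, 0, 0, -1], [0, 0, -0.15, 0, 0, 0, -1], [0, 0, -0.17, 0, 0, 0, -1], [0, 0, -0.17, 0, 0, 0.0091, -1], [0, 0, -0.08, 0, 0, 0.0091, -1], [0, 0, 0, 0, 0, 0.0091, -1], [-0.1, 0.025, 0, 0, 0, 0, -1], [-0.16, 0.04, 0, 0, 0, 0, -1], [-0.16, 0.04, 0, 0, 0, 0, -1], [-0.16, 0.04, 0, 0, 0, 0, -1], [-0.12, 0.03, 0, 0, 0, 0, -1], [-0.06, 0.015, 0, 0, 0, 0, -1], [0, 0, 0, 0, 0, 0, -1], [0, 0, 0, 0, 0, 0, -1]],
])

```text
clock: 18.65
tcp_pos: [0.4789, 0.001, 0.3187]
tcp_rot: [-2.223, -2.219, -0.0]
force: [0.0, 0.6, 0.0]
grip_width: 1.001
grip_force: 0.0
```

>>> play_rows([
  [[-0.005, 0.005, 0.05, 0, 0, 0, -1], [0, 0, 0.1, 0, 0, 0, -1], [0, 0, 0.12, 0, 0, 0, -1], [0, 0, 0.12, 0, 0, 0, -1], [0, 0, 0.1, 0, 0, 0, -1], [0, 0, 0.035, 0, 0, 0, -1], [0, 0, 0, 0, 0, 0, -1], [0, 0, 0, 0, 0, 0, 1], [0, 0, 0, 0, 0, 0, 1], [0, 0, 0, 0, 0, 0, 1], [0, 0, 0, 0, 0, 0, 1], [0, 0, 0, 0, 0, 0, 1], [0, 0, 0, 0, 0, 0, 1], [0, 0, 0, 0, 0, 0, 1], [0, 0, 0, 0, 0, 0, 1], [0, 0, 0, 0, 0, 0, 1], [0, 0, 0, 0, 0, 0, 1]],
])

```text
clock: 20.07
tcp_pos: [0.4803, 0.0002, 0.2151]
tcp_rot: [2.221, 2.22, 0.002]
force: [-1.5, 0.7, 4.8]
grip_width: 0.374
grip_force: 59.5
```

>>> play_rows([
  [[0, 0, -0.03, 0, 0, 0, 1], [0, 0, -0.08, 0, 0, 0, 1], [0, 0, -0.12, 0, 0, 0, 1], [0, 0, -0.12, 0, 0, 0, 1], [0, 0, -0.12, 0, 0, 0, 1], [0, 0, -0.1, 0, 0, 0, 1], [0, 0, -0.08, 0, 0, 0, 1], [-0.06, -0.005, 0, 0, 0, 0, 1], [-0.12, -0.015, 0, 0, 0, 0, 1], [-0.17, -0.018, 0, 0, 0, 0, 1], [-0.17, -0.018, 0, 0, 0, 0, 1], [-0.17, -0.018, 0, 0, 0, 0, 1], [-0.17, -0.018, 0, 0, 0, 0, 1], [-0.17, -0.018, 0, 0, 0, 0, 1], [-0.11, -0.01, 0, 0, 0, 0, 1], [-0.055, -0.005, 0, 0, 0, 0, 1], [0, 0, 0, 0, 0, 0, 1], [0, 0, 0, 0, 0, 0, 1], [0, 0, 0, 0, 0, 0, 1]],
])

```text
clock: 21.65
tcp_pos: [0.455, -0.2374, 0.3438]
tcp_rot: [-2.22, -2.222, -0.001]
force: [0.4, -0.2, -2.0]
grip_width: 0.372
grip_force: 59.8
```

>>> play_rows([
  [[-0.008, 0.002, 0.03, 0, 0, 0, 1], [0, 0, 0.08, 0, 0, 0, 1], [0, 0, 0.1, 0, 0, 0, 1], [0, 0, 0.08, 0, 0, 0, 1], [0, 0, 0.035, 0, 0, 0, 1], [0, 0, 0, 0, 0, 0, 1], [0, 0, 0, 0, 0, 0, 1]],
])

```text
clock: 22.23
tcp_pos: [0.4557, -0.2398, 0.2792]
tcp_rot: [2.22, 2.222, 0.0]
force: [0.8, 0.2, -2.5]
grip_width: 0.371
grip_force: 59.8
```

Run:
```python
from h import *
t=camera("top");s=camera("scene")
x=np.zeros((480,800,3),np.uint8)
x[:400,:400]=cv2.resize(t[155:225,285:355][...,::-1],(400,400),interpolation=cv2.INTER_CUBIC)
x[:,400:]=cv2.resize(s[130:250,235:335][...,::-1],(400,480),interpolation=cv2.INTER_CUBIC)
cv2.imwrite("pics/j.png",x);print(bot.get_obs()["tcp_pos"])
```

```text
[ 0.45603051 -0.24035284  0.28006408]
```

View pics/j.png

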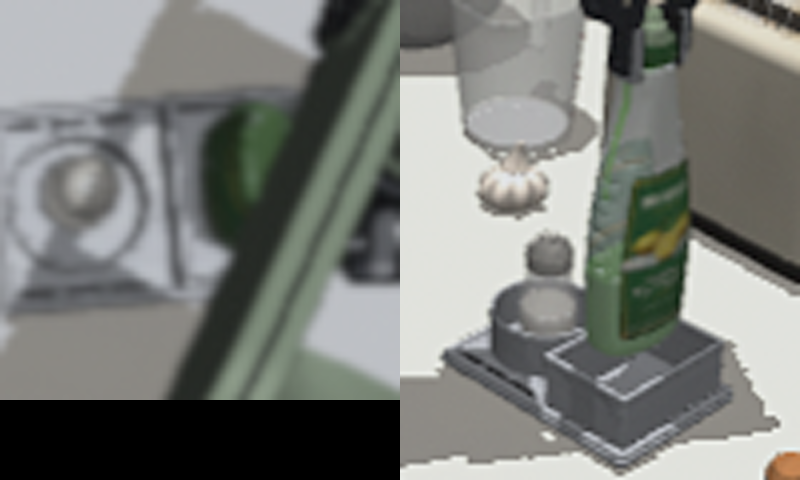

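The soap hangs upright. Its base at crop (635,340) sits over the sleeve rim centre (636,349) plus the height offset, so it is centred. Lowering.

>>> play_rows([
  [[0.004, 0, 0.04, 0, 0, 0, 1], [0, 0, 0.04, 0, 0, 0, 1], [0, 0, 0.03, 0, 0, 0, 1], [0, 0, 0, 0, 0, 0, 1]],
])

```text
clock: 22.67
tcp_pos: [0.4545, -0.2391, 0.2551]
tcp_rot: [-2.219, -2.219, 0.001]
force: [0.6, -0.1, -2.0]
grip_width: 0.371
grip_force: 59.8
```

>>> play_rows([
  [[0, 0, 0.04, 0, 0, 0, 1], [0, 0, 0.035, 0, 0, 0, 1], [0, 0, 0.025, 0, 0, 0, 1], [0, 0, 0.01, 0, 0, 0, 1], [0, 0, 0, 0, 0, 0, 1], [0, 0, 0, 0, 0, 0, 1]],
])

```text
clock: 23.17
tcp_pos: [0.4554, -0.2396, 0.2349]
tcp_rot: [-2.222, -2.221, -0.0]
force: [0.3, 0.4, -2.3]
grip_width: 0.375
grip_force: 59.8
```

>>> play_rows([
  [[0, 0, 0.01, 0, 0, 0, 1], [0, 0, 0.01, 0, 0, 0, 1], [0, 0, 0.005, 0, 0, 0, 1], [0, 0, 0, 0, 0, 0, 1], [0, 0, 0.005, 0, 0, 0, 1], [0, 0, 0, 0, 0, 0, 1]],
])

```text
clock: 23.67
tcp_pos: [0.4554, -0.2396, 0.2292]
tcp_rot: [2.221, 2.221, 0.0]
force: [-0.5, 0.4, -0.5]
grip_width: 0.373
grip_force: 60.0
```

>>> play_rows([
  [[0, 0, 0.004, 0, 0, 0, 1], [0, 0, 0.003, 0, 0, 0, 1], [0, 0, 0, 0, 0, 0, 1]],
])

```text
clock: 23.92
tcp_pos: [0.4555, -0.2399, 0.2292]
tcp_rot: [2.22, 2.22, 0.0]
force: [-2.7, 0.2, 7.9]
grip_width: 0.371
grip_force: 61.1
```

>>> play_rows([
  [[0, 0, 0, 0, 0, 0, 0.2], [0, 0, 0, 0, 0, 0, -0.2], [0, 0, 0, 0, 0, 0, -1], [0, 0, 0, 0, 0, 0, -1], [0, 0, 0, 0, 0, 0, -1], [0, 0, 0, 0, 0, 0, -1], [0, 0, -0.05, 0, 0, 0, -1], [0, 0, -0.12, 0, 0, 0, -1], [0, 0, -0.15, 0, 0, 0, -1], [0, 0, -0.15, 0, 0, 0, -1], [0, 0, -0.08, 0, 0, 0, -1], [0.06, 0, 0, 0, 0, 0, -1], [0.15, 0, 0, 0, 0, 0, -1], [0.15, 0, 0, 0, 0, 0, -1], [0.065, 0, 0, 0, 0, 0, -1], [0, 0, 0, 0, 0, 0, -1], [0, 0, 0, 0, 0, 0, -1]],
])

```text
clock: 25.33
tcp_pos: [0.4551, -0.1538, 0.3373]
tcp_rot: [-2.219, -2.223, 0.001]
force: [-0.6, -0.2, 0.6]
grip_width: 0.996
grip_force: 0.0
```

>>> play_rows([
  [[0, 0, 0, 0, 0, -0.01924, 0], [0, 0, 0, 0, 0, -0.01923, 0], [0, 0, 0, 0, 0, -0.01923, 0], [0, 0, 0, 0, 0, -0.01923, 0], [0, 0, 0, 0, 0, -0.01923, 0], [0, 0, 0, 0, 0, -0.01923, 0], [0, 0, 0, 0, 0, -0.01923, 0], [0, 0, 0, 0, 0, -0.01923, 0], [0, 0, 0, 0, 0, -0.01923, 0], [0, 0, 0, 0, 0, -0.01923, 0], [0, 0, 0, 0, 0, -0.01923, 0], [0, 0, 0, 0, 0, -0.01923, 0], [0, 0, 0, 0, 0, -0.01923, 0], [0, 0, 0, 0, 0, 0, 0], [0, 0, 0, 0, 0, 0, 0]],
])

```text
clock: 26.58
tcp_pos: [0.4552, -0.1552, 0.3372]
tcp_rot: [-0.006, -3.141, -0.0]
force: [0.0, -0.4, 0.4]
grip_width: 0.501
grip_force: 0.0
```

Run:
```python
from h import *
t=camera("top");s=camera("scene")
x=np.zeros((480,800,3),np.uint8)
x[:400,:400]=cv2.resize(t[155:225,285:355][...,::-1],(400,400),interpolation=cv2.INTER_CUBIC)
x[:,400:]=cv2.resize(s[130:250,235:335][...,::-1],(400,480),interpolation=cv2.INTER_CUBIC)
cv2.imwrite("pics/k.png",x);print(bot.get_obs()["tcp_pos"])
```

```text
[ 0.45528565 -0.1549691   0.33728589]
```

View pics/k.png

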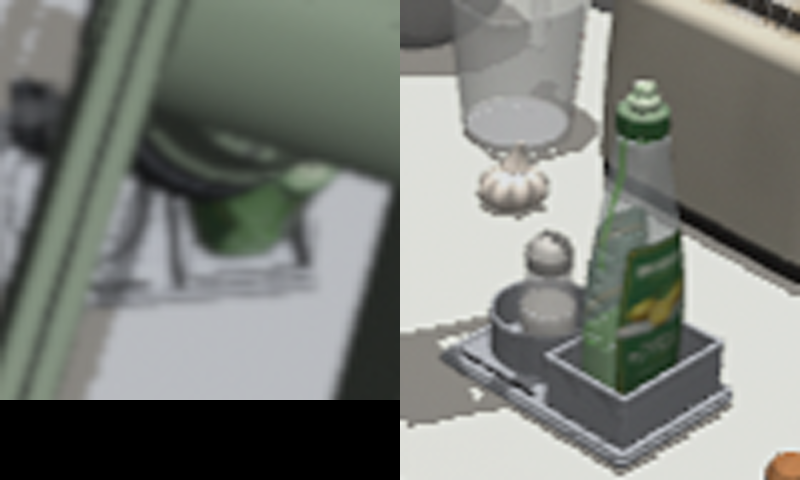

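The soap is fully down in the sleeve, with its base below the rim at crop (635,360). Descending on the shaker with the jaw partly open.

>>> play_rows([
  [[-0.007, 0.003, 0.05, 0, 0, 0, -0.45], [0, 0, 0.12, 0, 0, 0, -0.45], [0, 0, 0.15, 0, 0, 0, -0.45], [0, 0, 0.15, 0, 0, 0, -0.45], [0, 0, 0.15, 0, 0, 0, -0.45], [0, 0, 0.15, 0, 0, 0, -0.45], [0, 0, 0.15, 0, 0, 0, -0.45], [0, 0, 0.1, 0, 0, 0, -0.45], [0, 0, 0, 0, 0, 0, -0.45], [0, 0, 0, 0, 0, 0, -0.45]],
])

```text
clock: 27.52
tcp_pos: [0.4562, -0.1537, 0.1326]
tcp_rot: [-0.001, -3.139, -0.002]
force: [0.2, -0.3, 0.0]
grip_width: 0.726
grip_force: 0.0
```

>>> play_rows([
  [[0, -0.003, 0.06, 0, 0, 0, -0.45], [0, 0, 0.06, 0, 0, 0, -0.45], [0, 0, 0.06, 0, 0, 0, -0.45], [0, 0, 0.06, 0, 0, 0, -0.45], [0, 0, 0.04, 0, 0, 0, -0.45], [0, 0, 0, 0, 0, 0, -0.45], [0, 0, 0, 0, 0, 0, -0.45]],
])

```text
clock: 28.1
tcp_pos: [0.4574, -0.1547, 0.0783]
tcp_rot: [0.0, 3.14, -0.001]
force: [-0.1, 0.3, 0.2]
grip_width: 0.725
grip_force: 0.0
```

>>> play_rows([
  [[0, 0, 0.012, 0, 0, 0, -0.45], [0, 0, 0, 0, 0, 0, 1], [0, 0, 0, 0, 0, 0, 1], [0, 0, 0, 0, 0, 0, 1], [0, 0, 0, 0, 0, 0, 1], [0, 0, 0, 0, 0, 0, 1], [0, 0, 0, 0, 0, 0, 1], [0, 0, 0, 0, 0, 0, 1]],
])

```text
clock: 28.77
tcp_pos: [0.4573, -0.1547, 0.0759]
tcp_rot: [0.0, 3.14, -0.001]
force: [-0.5, 0.3, 6.2]
grip_width: 0.494
grip_force: 60.4
```

>>> play_rows([
  [[0, 0, -0.04, 0, 0, 0, 1], [0, 0, -0.1, 0, 0, 0, 1], [0, 0, -0.16, 0, 0, 0, 1], [0, 0, -0.18, 0, 0, 0, 1], [0, 0, -0.18, 0, 0, 0, 1], [0, 0, -0.18, 0, 0, 0, 1], [0, 0, -0.14, 0, 0, 0, 1], [0, 0, -0.1, 0, 0, 0, 1], [0, 0, -0.05, 0, 0, 0, 1], [0.015, 0.08, 0, 0, 0, 0, 1], [0.025, 0.14, 0, 0, 0, 0, 1], [0.035, 0.18, 0, 0, 0, 0, 1], [0.035, 0.18, 0, 0, 0, 0, 1], [0.035, 0.18, 0, 0, 0, 0, 1], [0.035, 0.18, 0, 0, 0, 0, 1], [0, 0, 0, 0, 0, 0, 1]],
])

```text
clock: 30.1
tcp_pos: [0.4186, 0.0384, 0.3004]
tcp_rot: [0.009, -3.139, -0.005]
force: [0.3, -0.3, -1.5]
grip_width: 0.491
grip_force: 61.2
```

>>> play_rows([
  [[0.035, 0.18, 0, 0, 0, 0, 1], [0.035, 0.18, 0, 0, 0, 0, 1], [0.035, 0.18, 0, 0, 0, 0, 1], [0.035, 0.18, 0, 0, 0, 0, 1], [0.015, 0.14, 0, 0, 0, 0, 1], [0.01, 0.08, 0, 0, 0, 0, 1], [0, 0, 0, 0, 0, 0, 1], [0, 0, 0, 0, 0, 0, 1], [0, 0, 0, 0, 0, 0, 1]],
])

```text
clock: 30.85
tcp_pos: [0.3876, 0.2205, 0.3006]
tcp_rot: [-0.001, -3.141, 0.002]
force: [0.2, 1.0, -0.8]
grip_width: 0.494
grip_force: 61.5
```

Run:
```python
from h import *
print(at_z("top",[(178.0,213.3)],.047))
```

```text
[[0.38844136 0.2243506  0.047     ]]
```

>>> play_rows([
  [[-0.002, 0.022, 0.04, 0, 0, 0, 1], [0, 0, 0.1, 0, 0, 0, 1], [0, 0, 0.15, 0, 0, 0, 1], [0, 0, 0.15, 0, 0, 0, 1], [0, 0, 0.15, 0, 0, 0, 1], [0, 0, 0.12, 0, 0, 0, 1], [0, 0, 0.08, 0, 0, 0, 1], [0, 0, 0.06, 0, 0, 0, 1], [0, 0, 0, 0, 0, 0, 1], [0, 0, 0, 0, 0, 0, 1]],
])

```text
clock: 31.68
tcp_pos: [0.388, 0.225, 0.1306]
tcp_rot: [-0.002, -3.14, 0.001]
force: [0.5, 0.7, -0.8]
grip_width: 0.494
grip_force: 61.4
```

Well position is confirmed by the rim circle (0.388, 0.224). Lowering to the deck, expecting TCP z of about 0.076.

>>> play_rows([
  [[0, 0, 0.05, 0, 0, 0, 1], [0, 0, 0.06, 0, 0, 0, 1], [0, 0, 0.06, 0, 0, 0, 1], [0, 0, 0.04, 0, 0, 0, 1], [0, 0, 0.03, 0, 0, 0, 1], [0, 0, 0.015, 0, 0, 0, 1], [0, 0, 0, 0, 0, 0, 1], [0, 0, 0, 0, 0, 0, 1]],
])

```text
clock: 32.35
tcp_pos: [0.3885, 0.226, 0.0805]
tcp_rot: [0.0, 3.141, 0.001]
force: [-0.3, -1.3, -0.7]
grip_width: 0.49
grip_force: 61.4
```

>>> play_rows([
  [[0, 0, 0.01, 0, 0, 0, 1], [0, 0, 0.008, 0, 0, 0, 1], [0, 0, 0.005, 0, 0, 0, 1], [0, 0, 0.004, 0, 0, 0, 1], [0, 0, 0, 0, 0, 0, 1]],
])

```text
clock: 32.77
tcp_pos: [0.3885, 0.226, 0.0759]
tcp_rot: [-0.0, 3.141, 0.001]
force: [-2.3, -1.9, 10.0]
grip_width: 0.494
grip_force: 62.8
```

>>> play_rows([
  [[0, 0, 0, 0, 0, 0, 0.0], [0, 0, 0, 0, 0, 0, -0.3], [0, 0, 0, 0, 0, 0, -0.4], [0, 0, 0, 0, 0, 0, -0.4], [0, 0, 0, 0, 0, 0, -0.4], [0, 0, -0.04, 0, 0, 0, -0.4], [0, 0, -0.1, 0, 0, 0, -0.4], [0, 0, -0.18, 0, 0, 0, -0.4], [0, 0, -0.18, 0, 0, 0, -0.4], [0, 0, -0.18, 0, 0, 0, -0.4], [0, 0, -0.18, 0, 0, 0, -0.4], [0, 0, -0.18, 0, 0, 0, -0.4], [0, 0, -0.08, 0, 0, 0, -0.4], [0, 0, 0, 0, 0, 0, -0.4], [0, 0, 0, 0, 0, 0, -0.4]],
])

```text
clock: 34.02
tcp_pos: [0.3881, 0.2259, 0.2997]
tcp_rot: [-0.0, 3.14, 0.002]
force: [-0.8, 0.5, -0.9]
grip_width: 0.703
grip_force: 0.0
```

Run:
```python
from h import *
print("knob",at_z("top",[(384.96,197.04)],.073))
# knob/body check by colour, both cameras
im=camera("top");h=cv2.cvtColor(im,cv2.COLOR_RGB2HSV)
m=((h[...,0]<20)&(h[...,1]>90)&(h[...,2]>60)).astype(np.uint8);m[:,:370]=0;m[:,400:]=0;m[:180]=0;m[215:]=0
ys,xs=np.nonzero(m);print("brush px",xs.min(),xs.max(),ys.min(),ys.max(),at_z("top",[((xs.min()+xs.max())/2,(ys.min()+ys.max())/2)],.045))
t=[q for q in nets.trace("top","shaker_a")];print([(round(q["p"],2),at_z("top",[q["extent"][:2]],.08).round(3).tolist()) for q in t])
camera("scene")
P=at_z("top",[(384.96,197.04)],.073)[0];print("scene pred knob",proj("scene",[P]))
print([(round(q["p"],2),np.round(q["extent"],1).tolist()) for q in nets.trace("scene","palm_brush")])
```

```text
knob [[ 0.42165578 -0.41328829  0.073     ]]
brush px 372 389 190 205 [[ 0.422026   -0.40902749  0.045     ]]
[(0.65, [[0.385, 0.216, 0.08]]), (0.49, [[0.455, 0.233, 0.08]]), (0.25, [[0.443, -0.189, 0.08]])]
scene pred knob [[333.01308541 245.53040925]]
[(0.74, [332.6, 259.0, 23.6, 30.0]), (0.62, [372.8, 256.1, 21.0, 30.9])]
```

>>> play_rows([
  [[-0.01, -0.08, 0, 0, 0, 0, -0.4], [-0.01, -0.14, 0, 0, 0, 0, -0.4], [-0.01, -0.18, 0, 0, 0, 0, -0.4], [-0.01, -0.18, 0, 0, 0, 0, -0.4], [-0.01, -0.18, 0, 0, 0, 0, -0.4], [-0.01, -0.18, 0, 0, 0, 0, -0.4], [-0.01, -0.18, 0, 0, 0, 0, -0.4], [-0.01, -0.18, 0, 0, 0, 0, -0.4], [-0.01, -0.18, 0, 0, 0, 0, -0.4], [-0.01, -0.18, 0, 0, 0, 0, -0.4], [-0.01, -0.18, 0, 0, 0, 0, -0.4], [-0.01, -0.18, 0, 0, 0, 0, -0.4], [-0.01, -0.18, 0, 0, 0, 0, -0.4], [-0.01, -0.18, 0, 0, 0, 0, -0.4], [-0.01, -0.18, 0, 0, 0, 0, -0.4], [-0.01, -0.18, 0, 0, 0, 0, -0.4], [-0.01, -0.18, 0, 0, 0, 0, -0.4], [0, -0.14, 0, 0, 0, 0, -0.4], [0, -0.08, 0, 0, 0, 0, -0.4], [0, 0, 0, 0, 0, 0, -0.4]],
])

```text
clock: 35.88
tcp_pos: [0.4215, -0.4051, 0.2962]
tcp_rot: [-0.005, -3.139, -0.002]
force: [-0.5, -0.5, 0.7]
grip_width: 0.701
grip_force: 0.0
```

>>> play_rows([
  [[0, 0, 0, 0, 0, 0, -0.4], [0, 0, 0, 0, 0, 0, -0.4]],
])

```text
clock: 36.05
tcp_pos: [0.4219, -0.4011, 0.2977]
tcp_rot: [0.0, -3.14, -0.004]
force: [-0.5, -0.1, -0.0]
grip_width: 0.701
grip_force: 0.0
```

Run:
```python
from h import *
o=bot.get_obs();print(o["joint_positions"].round(2),o["tcp_pos"])
camera("top");print([(round(q["p"],2),at_z("top",[q["extent"][:2]],.045).round(3).tolist()) for q in nets.trace("top","palm_brush")])
```

```text
[-0.78  0.31  1.46  0.    1.37 -2.35] [ 0.42189861 -0.40113292  0.29770966]
[(0.62, [[0.508, -0.463, 0.045]]), (0.51, [[0.419, -0.423, 0.045]])]
```

>>> play_rows([
  [[0, -0.055, 0.05, 0, 0, 0, -0.4], [0, 0, 0.12, 0, 0, 0, -0.4], [0, 0, 0.18, 0, 0, 0, -0.4], [0, 0, 0.18, 0, 0, 0, -0.4], [0, 0, 0.18, 0, 0, 0, -0.4], [0, 0, 0.12, 0, 0, 0, -0.4], [0, 0, 0.06, 0, 0, 0, -0.4], [0, 0, 0, 0, 0, 0, -0.4], [0, 0, 0, 0, 0, 0, -0.4]],
])

```text
clock: 36.9
tcp_pos: [0.4221, -0.4129, 0.1201]
tcp_rot: [0.001, -3.141, -0.001]
force: [-0.5, 0.9, 0.1]
grip_width: 0.698
grip_force: 0.0
```

>>> play_rows([
  [[0, 0, 0.06, 0, 0, 0, -0.4], [0, 0, 0.06, 0, 0, 0, -0.4], [0, 0, 0.06, 0, 0, 0, -0.4], [0, 0, 0.06, 0, 0, 0, -0.4], [0, 0, 0.03, 0, 0, 0, -0.4], [0, 0, 0, 0, 0, 0, -0.4], [0, 0, 0, 0, 0, 0, -0.4]],
])

```text
clock: 37.48
tcp_pos: [0.4226, -0.4136, 0.0676]
tcp_rot: [-0.0, 3.14, -0.002]
force: [0.5, -0.8, 0.2]
grip_width: 0.7
grip_force: 0.0
```

>>> play_rows([
  [[0, 0.006, 0.014, 0, 0, 0, -0.4], [0, 0, 0, 0, 0, 0, 0.1], [0, 0, 0, 0, 0, 0, 1], [0, 0, 0, 0, 0, 0, 1], [0, 0, 0, 0, 0, 0, 1], [0, 0, 0, 0, 0, 0, 1], [0, 0, 0, 0, 0, 0, 1], [0, 0, 0, 0, 0, 0, 1], [0, 0, 0, 0, 0, 0, 1]],
])

```text
clock: 38.23
tcp_pos: [0.4225, -0.4123, 0.0646]
tcp_rot: [0.0, 3.141, -0.001]
force: [-0.7, -0.5, 5.2]
grip_width: 0.372
grip_force: 59.4
```

>>> play_rows([
  [[0, 0, -0.04, 0, 0, 0, 1], [0, 0, -0.12, 0, 0, 0, 1], [0, 0, -0.18, 0, 0, 0, 1], [0, 0, -0.18, 0, 0, 0, 1], [0, 0, -0.18, 0, 0, 0, 1], [0, 0, -0.18, 0, 0, 0, 1], [0, 0, -0.18, 0, 0, 0, 1], [0, 0, -0.18, 0, 0, 0, 1], [0, 0, -0.1, 0, 0, 0, 1], [0, 0, -0.06, 0, 0, 0, 1], [-0.015, 0.08, 0, 0, 0, 0, 1], [-0.02, 0.16, 0, 0, 0, 0, 1], [-0.02, 0.18, 0, 0, 0, 0, 1], [-0.02, 0.18, 0, 0, 0, 0, 1], [-0.02, 0.18, 0, 0, 0, 0, 1], [-0.02, 0.18, 0, 0, 0, 0, 1], [-0.02, 0.16, 0, 0, 0, 0, 1], [-0.01, 0.11, 0, 0, 0, 0, 1], [0, 0.06, 0, 0, 0, 0, 1], [0, 0, 0, 0, 0, 0, 1]],
])

```text
clock: 39.9
tcp_pos: [0.4503, -0.1513, 0.3432]
tcp_rot: [0.005, -3.14, -0.002]
force: [-0.1, -0.2, -1.2]
grip_width: 0.375
grip_force: 59.8
```

>>> play_rows([
  [[0, 0, 0, 0, 0, 0, 1], [0, 0, 0, 0, 0, 0, 1]],
])

```text
clock: 40.07
tcp_pos: [0.4509, -0.1547, 0.3435]
tcp_rot: [-0.001, -3.141, 0.001]
force: [-0.0, -0.3, -0.5]
grip_width: 0.369
grip_force: 59.8
```

>>> play_rows([
  [[-0.003, 0.002, 0.05, 0, 0, 0, 1], [0, 0, 0.12, 0, 0, 0, 1], [0, 0, 0.18, 0, 0, 0, 1], [0, 0, 0.18, 0, 0, 0, 1], [0, 0, 0.18, 0, 0, 0, 1], [0, 0, 0.18, 0, 0, 0, 1], [0, 0, 0.12, 0, 0, 0, 1], [0, 0, 0.06, 0, 0, 0, 1], [0, 0, 0.03, 0, 0, 0, 1], [0, 0, 0, 0, 0, 0, 1], [0, 0, 0, 0, 0, 0, 1]],
])

```text
clock: 40.98
tcp_pos: [0.452, -0.1542, 0.124]
tcp_rot: [0.002, 3.141, -0.0]
force: [0.3, 0.3, -1.3]
grip_width: 0.37
grip_force: 59.7
```

Run:
```python
from h import *
s=camera("scene")
cv2.imwrite("pics/l.png",cv2.resize(s[100:250,150:350][...,::-1],(800,600),interpolation=cv2.INTER_CUBIC));print(bot.get_obs()["tcp_pos"])
```

```text
[ 0.45238501 -0.15420711  0.12457856]
```

View pics/l.png

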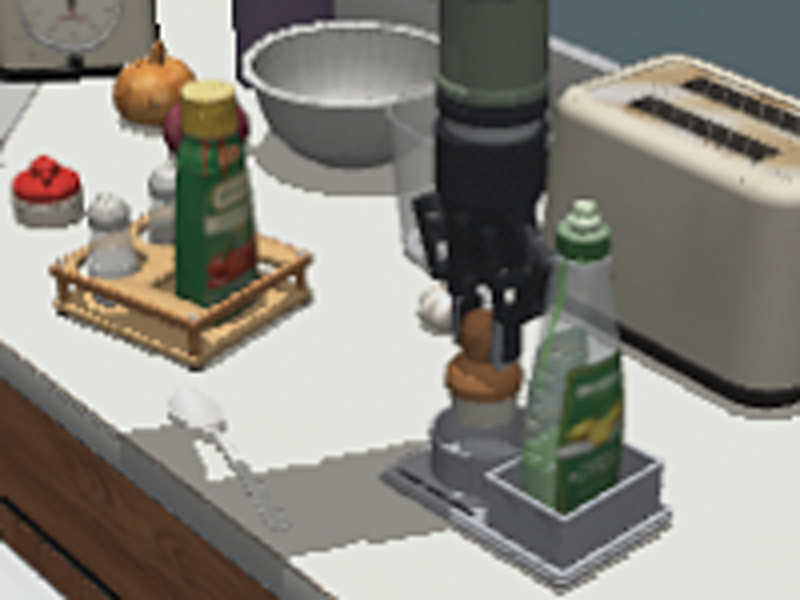

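The ketchup (215,200) and both shakers (110,240) and (170,200) are seated in the caddy. The brush hangs over the cup at (483,400), bristles down. Lowering.

>>> play_rows([
  [[0.002, 0, 0.05, 0, 0, 0, 1], [0, 0, 0.05, 0, 0, 0, 1], [0, 0, 0.05, 0, 0, 0, 1], [0, 0, 0.03, 0, 0, 0, 1], [0, 0, 0.02, 0, 0, 0, 1], [0, 0, 0, 0, 0, 0, 1], [0, 0, 0, 0, 0, 0, 1]],
])

```text
clock: 41.62
tcp_pos: [0.4517, -0.1537, 0.0843]
tcp_rot: [0.0, 3.141, -0.0]
force: [0.3, 0.1, -0.9]
grip_width: 0.373
grip_force: 59.8
```

>>> play_rows([
  [[0, 0, 0.012, 0, 0, 0, 1], [0, 0, 0.01, 0, 0, 0, 1], [0, 0, 0.006, 0, 0, 0, 1], [0, 0, 0.004, 0, 0, 0, 1], [0, 0, 0, 0, 0, 0, 1]],
])

```text
clock: 42.03
tcp_pos: [0.452, -0.1537, 0.0785]
tcp_rot: [0.0, 3.14, -0.001]
force: [-0.4, 0.3, 7.0]
grip_width: 0.371
grip_force: 60.5
```

Contact at the expected height. Releasing and withdrawing.

>>> play_rows([
  [[0, 0, 0, 0, 0, 0, 0.0], [0, 0, 0, 0, 0, 0, -0.3], [0, 0, 0, 0, 0, 0, -0.4], [0, 0, 0, 0, 0, 0, -0.4], [0, 0, 0, 0, 0, 0, -0.4], [0, 0, -0.04, 0, 0, 0, -0.4], [0, 0, -0.1, 0, 0, 0, -0.4], [0, 0, -0.18, 0, 0, 0, -0.4], [0, 0, -0.18, 0, 0, 0, -0.4], [0, 0, -0.18, 0, 0, 0, -0.4], [0, 0, -0.18, 0, 0, 0, -0.4], [0, 0, -0.18, 0, 0, 0, -0.4], [0, 0.1, -0.12, 0, 0, 0, -0.4], [0, 0.16, 0, 0, 0, 0, -0.4], [0, 0.16, 0, 0, 0, 0, -0.4], [0, 0.16, 0, 0, 0, 0, -0.4], [0, 0.1, 0, 0, 0, 0, -0.4], [0, 0, 0, 0, 0, 0, -0.4], [0, 0, 0, 0, 0, 0, -0.4]],
])

```text
clock: 43.62
tcp_pos: [0.4512, -0.0171, 0.31]
tcp_rot: [-0.004, 3.141, -0.001]
force: [-0.2, 0.2, -1.0]
grip_width: 0.7
grip_force: 0.0
```

Run:
```python
from h import *
s=camera("scene")
cv2.imwrite("pics/z.png",cv2.resize(s[100:250,150:350][...,::-1],(800,600),interpolation=cv2.INTER_CUBIC));print(bot.get_obs()["tcp_pos"])
```

```text
[ 0.45124309 -0.01777565  0.30985661]
```

View pics/z.png

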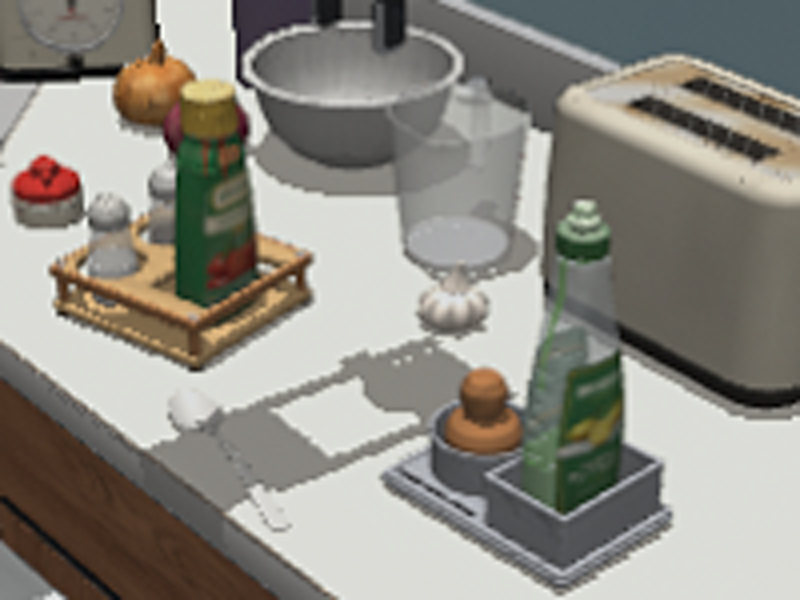

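The brush is down in its cup at (483,415) and the soap in the sleeve at (580,360). The ketchup and both shakers are in the caddy, everything upright.

```bash
python3 -c "
from plant import bot
print(bot.hand_in())"
```

```text
the job is handed in; nothing more can be done
None
```

The job is done and handed in at about 44 s: the bottles are swapped, the shaker is in the caddy's empty well and the brush is bristles down in its cup, all upright and fully down in the last picture.

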